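# Put two tins back in the row on the narrow pantry shelf

### The job

Put the two rectangular metal tins back into the row on the narrow raised plank: the wide tin in the wide gap and the narrow tin in the narrow gap, each standing upright with its width along the plank, square to it and centred front to back. The slot lets the wide tin be lifted out only by its ends, where the gap will leave no room for fingers, so it will need a change of grip along the way. Keep the tins upright, and leave all the jars, cartons and crockery where they stand.

Things in the scene. Friction and masses are not known exactly. Their poses are not given: they have to be found in the camera images.
- wide_tin: the wide tin: plain metal rectangular tin, smooth straight sides, flat lid, 36 mm deep (x), 64 mm wide (y), 105 mm high, about 0.3 kg; origin: centre of its underside; z up. Starts upright in one of the crate's slots, its width along the slot
- narrow_tin: the narrow tin: same look, depth and height, 36 mm deep (x), 46 mm wide (y), 105 mm high, about 0.2 kg; origin: centre of its underside; z up. Starts upright on the serving board, at any turn
- plank: narrow raised shelf: wooden plank 38 mm deep (x), 380 mm long (y), 14 mm thick, its top 100 mm above the table, on thin wire legs near its ends; origin on the table below its middle. A row stands along its centre line: the mid jar, with the row carton on one side and the end jar on the other (either way round), each about 118 mm from the mid jar centre to centre
- mid_jar: straight-sided round clear jar, 44 mm across, 112 mm high, in the middle of the plank's row; origin: centre of its underside; z up
- row_carton: cardboard carton 36 mm deep (x), 76 mm wide (y, along the plank), 112 mm high, at one end of the row; the gap between it and the mid jar is the narrow one (about 58 mm); origin: centre of its underside; z up
- end_jar: straight-sided round amber jar, 40 mm across, 112 mm high, at the other end of the row; the gap between it and the mid jar is the wide one (about 76 mm); origin: centre of its underside; z up
- crate: fixed open plywood crate 175 mm (x) by 156 mm (y), 112 mm high, walls and floor 6 mm, two full-height partitions make three equal slots along x, each 163 mm long and 44 mm wide, centred at y = -50, 0 and 50 mm; a tin in it stands about flush with the rim; origin: centre of its underside. Stands left or right of the robot
- board: fixed wooden serving board 220 mm (x) by 200 mm (y), 8 mm thick, on the other side; origin: centre of its underside
- slot_carton: low carton in a crate slot, 30 mm (x) by 100 mm (y), 60 mm high; origin: centre of its underside; z up
- slot_jar: small jar in a crate slot, 34 mm across, 70 mm high; origin: centre of its underside; z up
- tall_bottle: green bottle on the board, 54 mm across, 170 mm high; origin: centre of its underside; z up
- mug: white mug on the board, 72 mm across, 85 mm high, handle on its +y side reaching about 65 mm from the axis; origin: centre of its underside; z up
- squat_jar: round jar on the table between crate and board, 56 mm across, 100 mm high; origin: centre of its underside; z up
- bowl: small steel bowl on the table between crate and board, 68 mm across, 36 mm high; origin: centre of its underside; z up
Mind the look-alikes: they are no part of the job. Leave any pink look-alike of the end_jar alone.

How it is judged (in metres and radians):
At the end, for the whole second after the job is handed in: Both tins rest on the plank top (height within 6 mm), upright (0.06 rad), width along it (0.16 rad), centred front to back (9 mm): wide tin within 75 mm of mid and end jar, narrow tin within 62 mm of mid jar and 78 mm of row carton, centre to centre, horizontally (z of wide_tin in the frame of plank between 0.094 and 0.106 m and x of wide_tin in the frame of plank between -0.009 and 0.009 m and angle between each of wide_tin, narrow_tin's own z axis and vertical below 0.06 rad and angle between the y axis of each of wide_tin, narrow_tin and the y axis of plank, either way round below 0.16 rad and horizontal distance between wide_tin and mid_jar below 0.075 m and horizontal distance between wide_tin and end_jar below 0.075 m and linear speed of each of wide_tin, narrow_tin below 0.02 m/s and z of narrow_tin in the frame of plank between 0.094 and 0.106 m and x of narrow_tin in the frame of plank between -0.009 and 0.009 m and horizontal distance between narrow_tin and mid_jar below 0.062 m and horizontal distance between narrow_tin and row_carton below 0.078 m); the robot touches nothing.
It fails at once if mid jar, row carton or end jar shifted by more than 20 mm (distance of any of mid_jar, row_carton, end_jar from where it was at the start of the episode above 0.02 m).
It fails at once if any other jar, carton, bottle, mug or bowl shifted by more than 30 mm (distance of any of slot_carton, slot_jar, tall_bottle, mug, squat_jar, bowl from where it was at the start of the episode above 0.03 m).
It fails at once if any jar, carton, bottle, mug or bowl tipped by more than 0.4 rad (angle between any of mid_jar, row_carton, end_jar, slot_carton, slot_jar, tall_bottle, mug, squat_jar, bowl's own z axis and vertical above 0.4 rad).
It fails at once if a tin tipped by more than 0.5 rad from upright (angle between any of wide_tin, narrow_tin's own z axis and vertical above 0.5 rad).
It also fails if it takes over 72 s, if anything falls off the work surface, if the arm or the gripper's body presses on something with over 40 N, if the wrist force passes 120 N, or if a joint passes its speed limit or range.

### The arm

A 6-joint arm with a two-finger parallel gripper is mounted at the origin on the work surface. World frame = base frame: x ahead of the robot, y to its left, z up, the work surface at z = 0. Lengths are in mm, angles in rad, forces in N, time in s.
With the tool pointing down it reaches from about 250 to 775 mm from the base axis. Payload 4 kg.
Tool frame: the origin (TCP) lies at the very end of the fingers, on their centre line; the grasp point (between the pads) lies 19 mm behind it; z points along the fingers, y is the line along which they close (so a half turn about z gives the same grasp; the last joint's range is limited). The gripper opens to 85 mm and grips with 20 to 120 N. Pads are 22 mm wide; open, the fingers measure 114 mm over their backs; the gripper's body (76 mm by 85 mm) begins 54 mm behind the grasp point. The pads swing forward as they close: fully open they stand 13 mm farther back than shut.
Start: joints at [-0.103, 0.087, 1.371, -0, 1.684, -0.103], TCP at [550.016, -0.006, 231.341] pointing down, gripper open.
Joint ranges: [-3.1, 3.1], [-0.76, 2.03], [0.27, 2.55], [-1.08, 4.22], [0.17, 2.65], [-2.57, 2.57]. Speed limits (rad/s): [2.79, 2.79, 3.14, 3.14, 3.14, 3.14].

### API

Orientations are given as a unit quaternion [w, x, y, z].
In Python, from plant import status, cams, ticket gives the robot as it stands. The module is installed in compiled form; this text tells all that it offers.
- The arm moves only by the tool drive_tool, never from a script. Its argument "plan" is a list of rows, each a list of 7 numbers: the finger opening in cm, from 0 to 8.54, then the shift along the world's x, y, z in cm, then the turn, a rotation vector about the world's x, y, z in rad. A call has 1 to 20 rows; each row shifts and turns the commanded pose from where the row before left it; what a row does not reach is not made up. A row lasts 1/12 s, in which the tool goes at most 41.7 mm and 7.16 degrees, less where a joint would pass 70% of its speed; a pose out of reach is approached as far as the arm can. A call with a gripper value outside its range is refused whole. The fingers move at their own pace and stop on an object; "newtons" is the grip in N (left out, the last holds). Time passes only in rows, so rows that do not move let the fingers close. It gives the time, the measured TCP pose, the force, the opening and the grip force at its end, in the units of the state.
- status.read_state(): the state, without advancing time (a new reading comes with each control period).
- cams.grab_frame(name): name is "scene" or "side" or "wrist"; returns the picture (384x512x3 uint8, blue, green, red); there is no depth.
- cams.camera_params(name): a dict with "fx", "fy", "cx", "cy" (pixels), "world_from_camera" (4x4, takes a point from camera to world coordinates). Camera axes: x right, y down, z forward; pixel columns grow to the right and rows downward; lengths in mm; the calibration is good to about 2 mm. A picture is of the moment at which its call begins: read the wrist's pose just before it. camera_params takes no time and is no camera call; for the wrist camera it gives the pose at the moment of the call.
- ticket.hand_in(): hands the job in; it is judged then, once.
The state is a dict: "t": time; "q": joint angles; "qd": joint speeds; "joint_efforts": joint torques, N m; "position": TCP position; "tool_rot": TCP orientation; "ft_force": force on the tool from outside, world axes, zero at the start; "ft_torque": the same for the moment, N m; "finger_gap": finger opening in mm; "grip_force": force on a finger pad.
Only numpy, scipy, OpenCV 4.12 (cv2) and the standard library are available. Lean on these libraries where they do the work, as an engineer would, in place of code of your own. Each camera call takes 0.05 s, during which the arm holds its last target. There are 200 camera calls.

## Working session

There is one attempt and no reset: what is moved stays moved. The work goes in short steps, Python scripts to look and compute and a tool call to move; the robot and the scene stay as the last step left them, time stands still between calls to the robot, and variables do not carry over. Pictures are saved under pics/ and viewed, at most 10 in all, crops included, and the job is handed in when it is done.

Besides the shell and the picture viewer there is one more tool, called after "Request:" in YAML: its name, and indented under it one key for each argument. drive_tool: Moves the arm, as the interface text tells. Its arguments: {"type":"object","properties":{"plan":{"type":"array","items":{"type":"array","items":{"type":"number"}}},"newtons":{"type":"number"}},"required":["plan"]}

```bash
mkdir -p pics; cat > h.py <<'E'
import numpy as np, cv2
from plant import status, cams, ticket
def px2w(cam,u,v,z,P=None):
    P=P or cams.camera_params(cam); T=np.array(P["world_from_camera"])
    d=T[:3,:3]@np.array([(u-P["cx"])/P["fx"],(v-P["cy"])/P["fy"],1]); o=T[:3,3]
    return o+d*(z-o[2])/d[2]
def w2px(cam,p,P=None):
    P=P or cams.camera_params(cam); T=np.linalg.inv(np.array(P["world_from_camera"]))
    c=T[:3,:3]@np.array(p,float)+T[:3,3]
    return np.array([P["fx"]*c[0]/c[2]+P["cx"],P["fy"]*c[1]/c[2]+P["cy"]])
E
python3 - <<'E'
from h import *
a=cams.grab_frame("scene");b=cams.grab_frame("side");c=cams.grab_frame("wrist")
for n,i in zip(("scene","side","wrist"),(a,b,c)):
    cv2.imwrite(f"pics/{n}0.png",cv2.resize(i,(800,600),interpolation=cv2.INTER_CUBIC)); cv2.imwrite(f"pics/raw_{n}0.png",i)
    P=cams.camera_params(n); print(n,P["fx"],P["cx"],P["cy"]); print(np.round(P["world_from_camera"],2))
print(status.read_state())
E
```

```text
scene 420.77948983784546 257.60517184590805 190.94579256168007
[[ 5.00000e-01  5.70000e-01 -6.60000e-01  1.21324e+03]
 [ 8.70000e-01 -3.10000e-01  3.90000e-01 -4.02000e+02]
 [ 1.00000e-02 -7.60000e-01 -6.50000e-01  7.53080e+02]
 [ 0.00000e+00  0.00000e+00  0.00000e+00  1.00000e+00]]
side 389.6349832265289 255.46499835803908 194.9408142158722
[[ 7.2000e-01 -4.2000e-01  5.5000e-01  8.1110e+01]
 [-6.9000e-01 -4.5000e-01  5.7000e-01 -5.1641e+02]
 [ 1.0000e-02 -7.9000e-01 -6.2000e-01  6.4516e+02]
 [ 0.0000e+00  0.0000e+00  0.0000e+00  1.0000e+00]]
wrist 311.55781447342747 251.00647023465788 191.41025038411044
[[ 1.0000e+00  0.0000e+00 -0.0000e+00  5.4987e+02]
 [ 0.0000e+00 -9.5000e-01 -3.2000e-01  8.3030e+01]
 [-0.0000e+00  3.2000e-01 -9.5000e-01  3.7237e+02]
 [ 0.0000e+00  0.0000e+00  0.0000e+00  1.0000e+00]]
{'t': 0.15, 'q': array([-1.03109452e-01,  8.77952610e-02,  1.37191835e+00,  2.60323103e-05,
        1.68360617e+00, -1.03072583e-01]), 'qd': array([-0.0003834 , -0.0027792 , -0.00555908, -0.00014618,  0.00036048,
       -0.00063213]), 'joint_efforts': array([ 1.22744677e-03, -3.52374566e+01, -3.13678122e+01, -1.70676763e-04,
        8.12124257e-03, -6.53522420e-05]), 'position': array([5.49614087e+02, 3.85612801e-02, 2.30396827e+02]), 'tool_rot': array([-6.78386810e-04,  7.07118525e-01,  7.07094510e-01, -5.34512859e-04]), 'ft_force': array([ 0.12540265, -0.298697  ,  0.6663275 ]), 'ft_torque': array([-0.03131043,  0.0097653 , -0.08891488]), 'grip_force': 0.0, 'finger_gap': 85.62034630181651}
```

View pics/scene0.png

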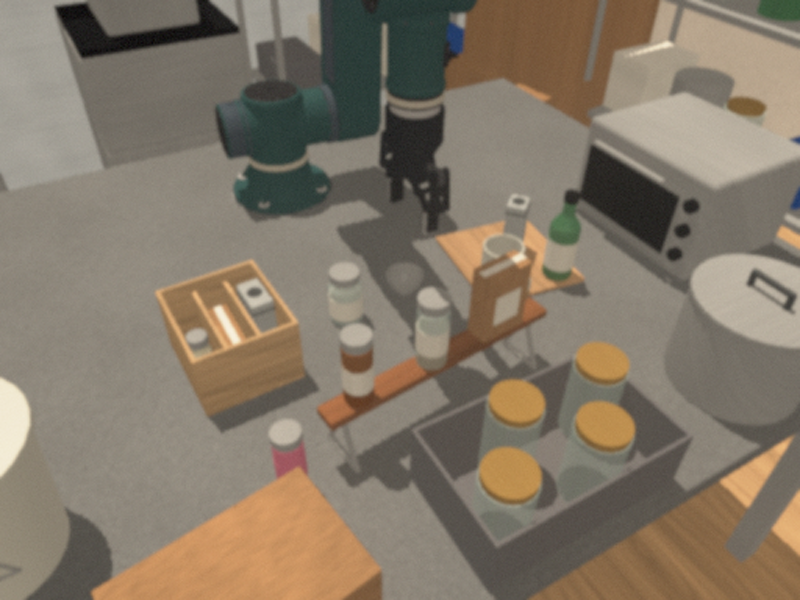

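View pics/side0.png

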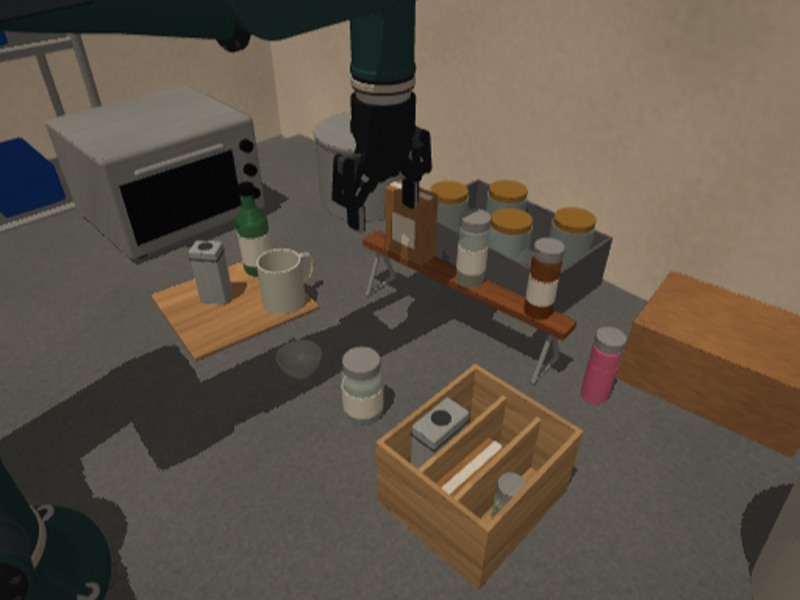

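The scene picture shows the crate to the robot's right with the wide tin in its left slot (side 440,425). The board is on the left with the narrow tin at side (208,245), and the plank row runs end jar (549,247), mid jar (478,220), carton (412,190). Next I'll take enlarged crops.

```bash
python3 - <<'E'
import cv2,numpy as np
s=cv2.imread("pics/raw_side0.png"); k=cv2.imread("pics/raw_scene0.png")
def c(i,x,y,w,h,W,H): return cv2.resize(i[y:y+h,x:x+w],(W,H),interpolation=cv2.INTER_CUBIC)
# left: crate side crop x235..335 y230..335 ; 
cv2.imwrite("pics/c1.png",c(s,235,228,144,108,800,600))
cv2.imwrite("pics/c2.png",np.hstack([c(s,225,110,80,120,400,600),c(s,90,145,80,120,400,600)]))
cv2.imwrite("pics/c3.png",c(s,300,140,80,60,800,600))
E
```

```text
(no output)
```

View pics/c1.png

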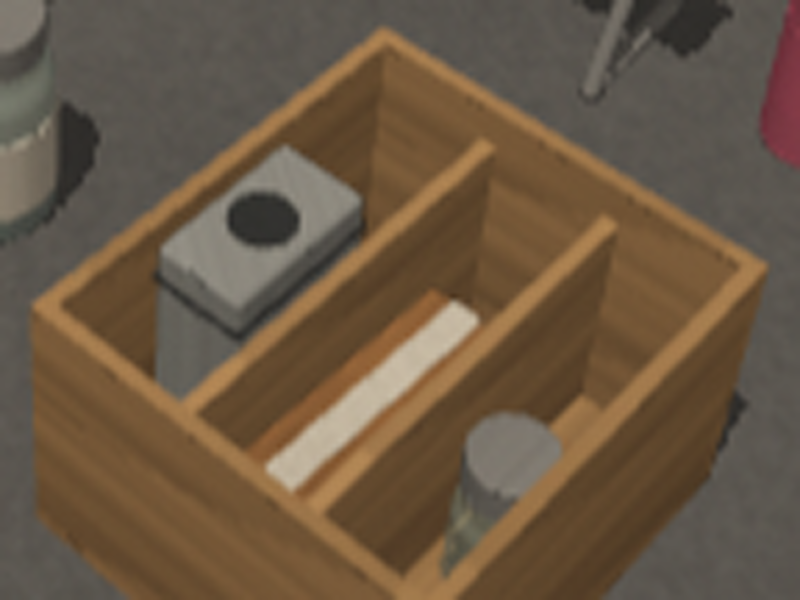

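View pics/wrist0.png

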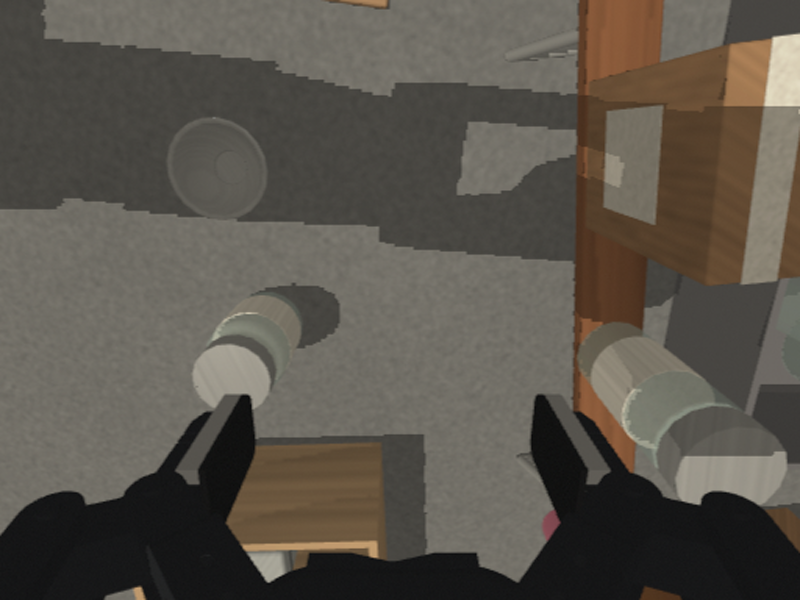

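Crop c1 (side, ×5.56): the lid's black disc is at (263,219), lid corners at (288,147), (362,197), (237,303), (163,245), and rim corners at (385,28), (768,266), (32,308). The wrist view shows the plank running nearly along y, left edge at u≈578.

View pics/c2.png

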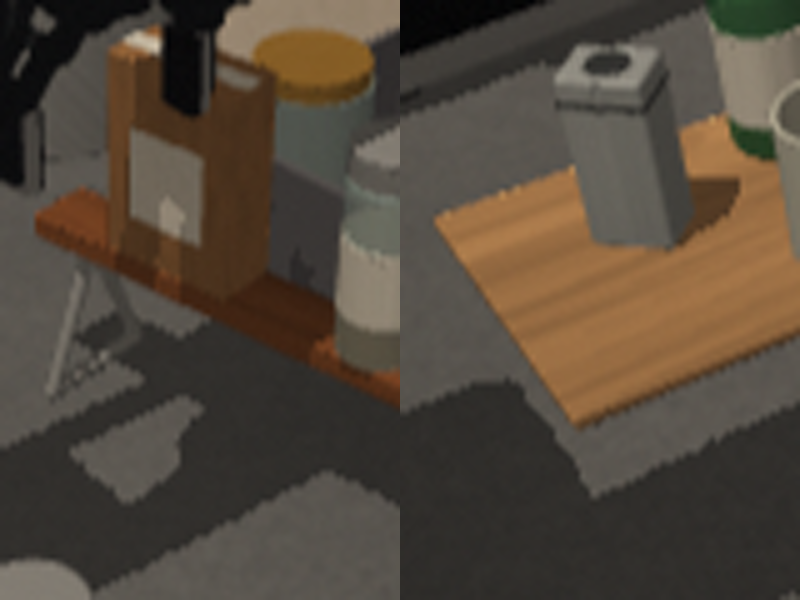

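```bash
python3 - <<'E'
from h import *
P=cams.camera_params("side")
f=lambda u,v,z:np.round(px2w("side",235+u/5.5556,228+v/5.5556,z,P)[:2],1)
for n,u,v,z in [("rimFarL",385,28,112),("rimFarR",768,266,112),("rimNearL",32,308,112),("disc",263,219,111),("l1",288,147,111),("l2",362,197,111),("l3",237,303,111),("l4",163,245,111),("part1far",485,145,112),("part1near",195,408,112)]: print(n,f(u,v,z))
W=cams.camera_params("wrist")
for n,u,v,z in [("plank L top",580,0,100),("plankL mid",576,260,100),("plank R",662,0,100),("plankR",645,260,100),("mid jar top",730,450,212),("squat",232,377,100),("bowl",217,168,36),("midjar base L",592,345,100)]:
    print(n,np.round(px2w("wrist",u/1.5625,v/1.5625,z,W)[:2],1))
S=cams.camera_params("scene")
for n,u,v,z in [("end",357,337,212),("mid",434,298,212),("pl1",322,408,100),("pl2",345,424,100),("pl3",547,312,100)]: print("scene",n,np.round(px2w("scene",u/1.5625,v/1.5625,z,S)[:2],1))
for n,u,v,z in [("end",549,247,212),("mid",478,218,212),("pl",576,325,100),("narrow",208,245,113),("mugtop",281,262,93),("squat",361,362,100),("bottle",250,190,178)]: print("side",n,np.round(px2w("side",u/1.5625,v/1.5625,z,P)[:2],1))
E
```

```text
rimFarL [ 540.2 -181.7]
rimFarR [ 545.1 -336.2]
rimNearL [ 365.4 -188. ]
disc [ 444.3 -212.1]
l1 [ 473.5 -196.2]
l2 [ 474.7 -228. ]
l3 [ 413.4 -229.9]
l4 [ 413.2 -197.5]
part1far [ 521.3 -241.7]
part1near [ 375.3 -248.9]
plank L top [641.4 145. ]
plankL mid [655.4  14.3]
plank R [681.5 145. ]
plankR [695.   14.4]
mid jar top [681.  -33.3]
squat [449.6 -60.9]
bowl [432.5  61.3]
midjar base L [671.6 -39. ]
scene end [ 700.8 -161.9]
scene mid [684.5 -44.1]
scene pl1 [ 690.  -210.5]
scene pl2 [ 727.5 -196.2]
scene pl3 [685.1 161.4]
side end [ 694.1 -166.1]
side mid [684.1 -52.7]
side pl [ 712.5 -219.5]
side narrow [437.9 296.8]
side mugtop [510.5 201.5]
side squat [445.9 -69.3]
side bottle [529.6 298.8]
```

c2 shows the narrow tin lid at right (609,62), with corners (555,80), (588,42), (660,48), (640,88). Crate yaw is ≈0.034 and the tin centre (444,-212) lies on its slot line, so both agree. I'll move above the wide tin and check with the wrist camera.

Request:
drive_tool:
  plan:
    - [8.5,-1.05,-2.12,0,0,0,0]
    - [8.5,-1.05,-2.12,0,0,0,0.034]
    - [8.5,-1.05,-2.12,0,0,0,0]
    - [8.5,-1.05,-2.12,0,0,0,0]
    - [8.5,-1.05,-2.12,0,0,0,0]
    - [8.5,-1.05,-2.12,0,0,0,0]
    - [8.5,-1.05,-2.12,0,0,0,0]
    - [8.5,-1.05,-2.12,0,0,0,0]
    - [8.5,-1.05,-2.12,0,0,0,0]
    - [8.5,-1.05,-2.12,0,0,0,0]
    - [8.5,0,0,0,0,0,0]
    - [8.5,0,0,0,0,0,0]

```text
t: 1.15
position: [444.5, -212.7, 231.0]
tool_rot: [-0.0, 0.696, 0.718, 0.0]
ft_force: [1.2, -0.2, 0.1]
finger_gap: 85.3
grip_force: 0.0
```

```bash
python3 - <<'E'
from h import *
P=cams.camera_params("wrist"); i=cams.grab_frame("wrist"); cv2.imwrite("pics/w1.png",cv2.resize(i,(800,600),interpolation=cv2.INTER_CUBIC))
np.save("P1.npy",P,allow_pickle=True); s=status.read_state(); print(s["position"],s["tool_rot"])
f=lambda u,v:np.round(px2w("side",90+(u-400)/5,145+v/5,113)[:2],1)
for p in [(609,62),(555,80),(588,42),(660,48),(640,88)]: print(p,f(*p))
E
```

```text
[ 444.86694975 -211.9732761   231.0472415 ] [-3.39277931e-04  6.95325782e-01  7.18694560e-01  2.68982837e-04]
(609, 62) [434.1 296.6]
(555, 80) [406.2 300.2]
(588, 42) [436.  320.8]
(660, 48) [459.6 290.5]
(640, 88) [433.  264.9]
```

View pics/w1.png

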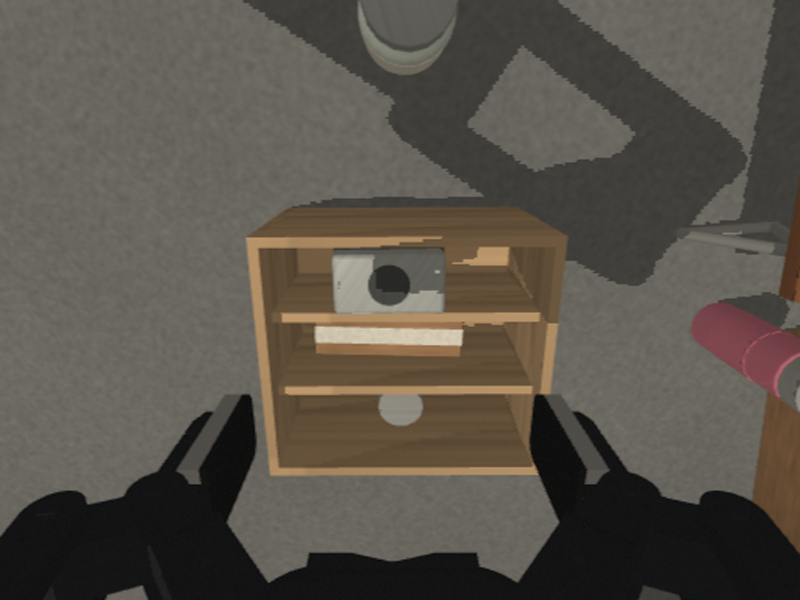

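The wrist view shows the lid corners at (333,249), (444,248), (445,313), (334,313), the disc at (389,285), and the crate square to the tool.

```bash
python3 - <<'E'
from h import *
P=np.load("P1.npy",allow_pickle=True).item()
for u,v,z in [(389,285,111),(333,249,111),(444,248,111),(445,313,111),(334,313,111),(247,237,112),(567,236,112),(282,317,112),(540,317,112),(285,390,112),(533,390,112)]: print(u,v,np.round(px2w("wrist",u/1.5625,v/1.5625,z,P)[:2],1))
E
```

```text
389 285 [ 442.8 -210.2]
333 249 [ 411.5 -190.5]
444 248 [ 472.4 -188. ]
445 313 [ 475.5 -226. ]
334 313 [ 411.8 -228. ]
247 237 [ 365.  -185.1]
567 236 [ 538.5 -179.1]
282 317 [ 382.1 -231. ]
540 317 [ 529.9 -226.4]
285 390 [ 382.  -278.2]
533 390 [ 531.8 -273.5]
```

Request:
drive_tool:
  plan:
    - [8.5,-0.15,0.2,-2.5,0,0,0]
    - [8.5,0,0,-2.5,0,0,0]
    - [8.5,0,0,-2,0,0,0]
    - [8.5,0,0,-2,0,0,0]
    - [8.5,0,0,-2,0,0,0]
    - [8.5,0,0,-2,0,0,0]
    - [8.5,0,0,-2,0,0,0]
    - [8.5,0,0,-2,0,0,0]
    - [8.5,0,0,0,0,0,0]

```text
t: 1.95
position: [441.0, -207.0, 56.7]
tool_rot: [-0.005, 0.694, 0.72, -0.001]
ft_force: [-0.8, -0.6, -0.1]
finger_gap: 85.1
grip_force: 0.0
```

Request:
drive_tool:
  plan:
    - [6,0,0,0,0,0,0]
    - [6,0,0,0,0,0,0]
    - [6,0,0,0,0,0,0]
    - [6,0,0,0,0,0,0]
    - [6,0,0,0,0,0,0]
    - [6,0,0,0,0,0,0]
    - [6,0,0,0,0,0,0]
    - [6,0,0,0,0,0,0]
  newtons: 40

```text
t: 2.62
position: [444.3, -210.3, 62.5]
tool_rot: [0.001, 0.695, 0.719, 0.0]
ft_force: [-0.2, 1.0, 4.2]
finger_gap: 63.2
grip_force: 45.0
```

Request:
drive_tool:
  plan:
    - [6,0,0,0.5,0,0,0]
    - [6,0,0,1,0,0,0]
    - [6,0,0,1,0,0,0]
    - [6,0,0,1,0,0,0]
    - [6,0,0,1,0,0,0]
    - [6,0,0,1,0,0,0]
    - [6,0,0,1,0,0,0]
    - [6,0,0,1,0,0,0]
    - [6,0,0,1,0,0,0]
    - [6,0,0,1.5,0,0,0]
    - [6,0,0,1.5,0,0,0]
    - [6,0,0,1.5,0,0,0]
    - [6,0,0,1,0,0,0]
    - [6,0,0,0,0,0,0]

```text
t: 3.78
position: [444.7, -210.8, 204.7]
tool_rot: [0.003, 0.695, 0.719, 0.001]
ft_force: [0.5, -0.3, -1.9]
finger_gap: 63.7
grip_force: 44.6
```

```bash
python3 - <<'E'
from h import *
i=cams.grab_frame("side"); print(status.read_state()["finger_gap"],status.read_state()["position"])
cv2.imwrite("pics/s2.png",cv2.resize(i,(800,600),interpolation=cv2.INTER_CUBIC)); cv2.imwrite("pics/raw_s2.png",i)
E
```

```text
63.39477065308445 [ 444.17518325 -210.40095397  202.91994985]
```

View pics/s2.png

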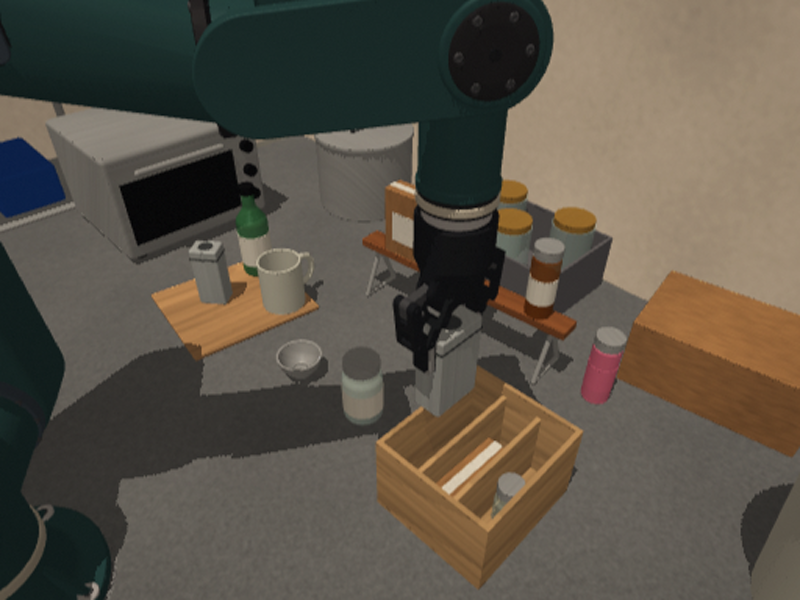

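The wide tin is held upright between the fingers at about (445,370), clear of the crate, and nothing else was disturbed. Next: carry it to open table, turn by a quarter, and set it down.

Request:
drive_tool:
  plan:
    - [6,0.79,1.36,0,0,0,0.11]
    - [6,0.79,1.36,0,0,0,0.118]
    - [6,0.79,1.36,0,0,0,0.118]
    - [6,0.79,1.36,0,0,0,0.118]
    - [6,0.79,1.36,0,0,0,0.118]
    - [6,0.79,1.36,0,0,0,0.118]
    - [6,0.79,1.36,0,0,0,0.118]
    - [6,0.79,1.36,0,0,0,0.118]
    - [6,0.79,1.36,0,0,0,0.118]
    - [6,0.79,1.36,0,0,0,0.118]
    - [6,0.79,1.36,0,0,0,0.118]
    - [6,0.79,1.36,0,0,0,0.118]
    - [6,0.79,1.36,0,0,0,0.118]
    - [6,0.79,1.36,0,0,0,0.118]
    - [6,0,0,0,0,0,0]
    - [6,0,0,0,0,0,0]

```text
t: 5.17
position: [553.6, -19.1, 199.7]
tool_rot: [-0.002, -0.053, 0.999, 0.0]
ft_force: [-0.2, 0.3, -2.4]
finger_gap: 63.7
grip_force: 44.9
```

Request:
drive_tool:
  plan:
    - [6,0,0,-1,0,0,0]
    - [6,0,0,-1.5,0,0,0]
    - [6,0,0,-2,0,0,0]
    - [6,0,0,-2,0,0,0]
    - [6,0,0,-2,0,0,0]
    - [6,0,0,-2,0,0,0]
    - [6,0,0,-1.5,0,0,0]
    - [6,0,0,-1,0,0,0]
    - [6,0,0,-0.5,0,0,0]
    - [6,0,0,0,0,0,0]
    - [6,0,0,0,0,0,0]
    - [6,0,0,0,0,0,0]

```text
t: 6.17
position: [555.0, -19.9, 67.7]
tool_rot: [0.001, -0.053, 0.999, -0.0]
ft_force: [0.4, 0.2, -1.8]
finger_gap: 63.8
grip_force: 44.9
```

Request:
drive_tool:
  plan:
    - [6,0,0,-0.4,0,0,0]
    - [6,0,0,-0.3,0,0,0]
    - [6,0,0,-0.2,0,0,0]
    - [6,0,0,-0.1,0,0,0]
    - [6,0,0,-0.1,0,0,0]
    - [6,0,0,0,0,0,0]
    - [6,0,0,0,0,0,0]

```text
t: 6.75
position: [554.2, -19.6, 56.6]
tool_rot: [0.0, -0.054, 0.999, 0.0]
ft_force: [-3.6, -0.7, 4.5]
finger_gap: 63.6
grip_force: 45.4
```

Request:
drive_tool:
  plan:
    - [8.5,0,0,0,0,0,0]
    - [8.5,0,0,0,0,0,0]
    - [8.5,0,0,0,0,0,0]
    - [8.5,0,0,0,0,0,0]
    - [8.5,0,0,1,0,0,0]
    - [8.5,0,0,2.5,0,0,0]
    - [8.5,0,0,2.5,0,0,0]
    - [8.5,0,0,2,0,0,0]
    - [8.5,0,0,0,0,0,0]

```text
t: 7.5
position: [557.4, -20.0, 141.8]
tool_rot: [0.006, -0.054, 0.999, -0.001]
ft_force: [0.5, 0.1, 1.8]
finger_gap: 84.9
grip_force: 0.0
```

Request:
drive_tool:
  plan:
    - [8.5,0,0,0,0,0,-0.12]
    - [8.5,0,0,0,0,0,-0.121]
    - [8.5,0,0,0,0,0,-0.121]
    - [8.5,0,0,0,0,0,-0.121]
    - [8.5,0,0,0,0,0,-0.121]
    - [8.5,0,0,0,0,0,-0.121]
    - [8.5,0,0,0,0,0,-0.121]
    - [8.5,0,0,0,0,0,-0.121]
    - [8.5,0,0,0,0,0,-0.121]
    - [8.5,0,0,0,0,0,-0.121]
    - [8.5,0,0,0,0,0,-0.121]
    - [8.5,0,0,0,0,0,-0.121]
    - [8.5,0,0,0,0,0,-0.12]
    - [8.5,0,0,0,0,0,0]
    - [8.5,0,0,0,0,0,0]

```text
t: 8.75
position: [553.9, -19.6, 134.9]
tool_rot: [-0.0, 0.667, 0.745, -0.0]
ft_force: [-0.8, 0.1, -0.2]
finger_gap: 85.0
grip_force: 0.0
```

```bash
python3 - <<'E'
from h import *
P=cams.camera_params("wrist"); i=cams.grab_frame("wrist"); cv2.imwrite("pics/w3.png",cv2.resize(i,(800,600),interpolation=cv2.INTER_CUBIC))
np.save("P3.npy",P,allow_pickle=True); s=status.read_state(); print(s["position"],s["tool_rot"],s["ft_force"])
E
```

```text
[553.91346279 -19.58732612 134.99564202] [-2.15590698e-04  6.67236643e-01  7.44845754e-01 -1.37814828e-04] [-0.35087078  0.1003921   0.62415374]
```

View pics/w3.png

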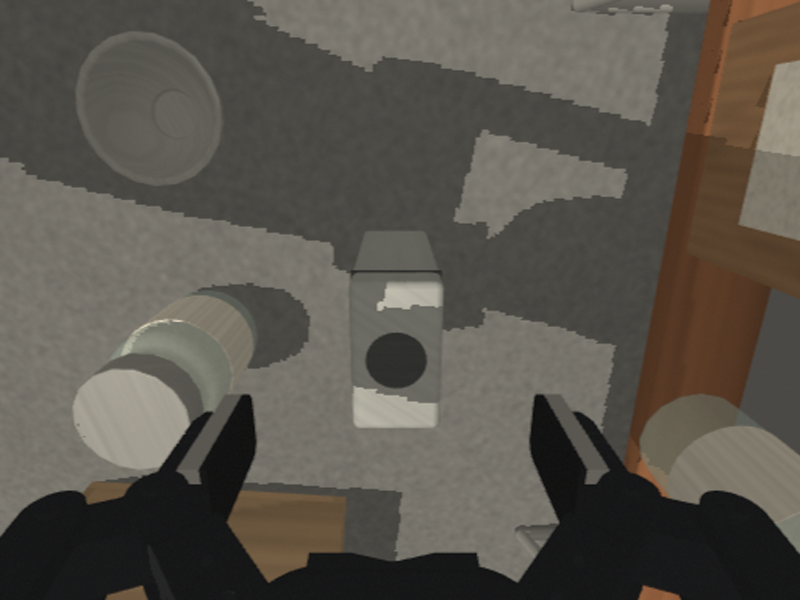

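The tin stands on the table aligned with the tool (lid 351–442 × 272–428, disc at (396,360)). The plank's left edge runs (711,30) to (632,430). I'll compute the plank yaw from that.

```bash
python3 - <<'E'
from h import *
P=np.load("P3.npy",allow_pickle=True).item()
for u,v,z in [(396,360,105),(351,272,105),(442,272,105),(354,428,105),(440,428,105),(711,30,100),(685,165,100),(657,310,100),(632,430,100)]: print(u,v,np.round(px2w("wrist",u/1.5625,v/1.5625,z,P)[:2],1))
E
```

```text
396 360 [555.6 -19.8]
351 272 [535.2  13.7]
442 272 [568.3  17.3]
354 428 [541.9 -52.3]
440 428 [577.  -48.4]
711 30 [643.9 105.8]
685 165 [648.2  63.9]
657 310 [653.9  10. ]
632 430 [658.7 -43.7]
```

Request:
drive_tool:
  plan:
    - [8.5,0,0,-2,0,0,0]
    - [8.5,0,0,-2,0,0,0]
    - [8.5,0,0,-2,0,0,0]
    - [8.5,0,0,-1,0,0,0]
    - [8.5,0,0,-0.7,0,0,0]
    - [3,0,0,0,0,0,0]
    - [3,0,0,0,0,0,0]
    - [3,0,0,0,0,0,0]
    - [3,0,0,0,0,0,0]
    - [3,0,0,0,0,0,0]
    - [3,0,0,0,0,0,0]
    - [3,0,0,0,0,0,0]
    - [3,0,0,0,0,0,0]
    - [3,0,0,0,0,0,0]

```text
t: 9.97
position: [555.2, -19.8, 60.0]
tool_rot: [0.001, 0.668, 0.744, 0.001]
ft_force: [0.3, 0.5, 6.2]
finger_gap: 35.4
grip_force: 41.5
```

Gripped across its depth (35.4 mm). Before placing I'll check the row positions against the undisturbed first pictures, with model outlines drawn over them.

```bash
python3 - <<'E'
from h import *
out=[]
th=.1; m=np.array([680.,-46.]); ay=np.array([-np.sin(th),np.cos(th)])
for cam,x0,y0 in (("scene",205,160),("side",285,125)):
    P=cams.camera_params(cam); i=cv2.imread(f"pics/raw_{cam}0.png")
    g=cv2.resize(i[y0:y0+120,x0:x0+100],(500,600),interpolation=cv2.INTER_CUBIC)
    for c,r,col in ((m,22,(0,255,0)),(m-118*ay,20,(255,255,0))):
        for z in (100,212):
            pts=[(w2px(cam,[c[0]+r*np.cos(a),c[1]+r*np.sin(a),z],P)-(x0,y0)+.5)*5 for a in np.linspace(0,6.283,40)]
            cv2.polylines(g,[np.int32(np.round(pts))],True,col,1)
    out.append(g)
o=np.hstack(out); o=cv2.resize(o,(800,480)); cv2.imwrite("pics/ov.png",o)
E
```

```text
(no output)
```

View pics/ov.png

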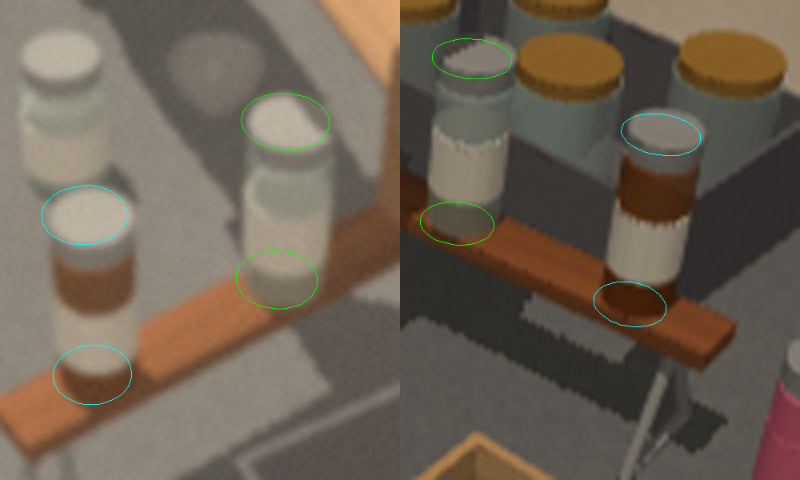

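The overlay shows the true jars about 4–5 mm further +x than my model and within 1 mm in y, giving mid ≈(683,-45) and end ≈(696,-163.5). So the wide gap centre is ≈(688,-105). I'll lift and hover there.

Request:
drive_tool:
  plan:
    - [3,0,0,1,0,0,0]
    - [3,0,0,2,0,0,0]
    - [3,0,0,3,0,0,0]
    - [3,0,0,3,0,0,0]
    - [3,0,0,3,0,0,0]
    - [3,0,0,3,0,0,0]
    - [3,0,0,3,0,0,0]
    - [3,0,0,3,0,0,0]
    - [3,0,0,2,0,0,0]
    - [3,0,0,0,0,0,0]

```text
t: 10.8
position: [555.5, -19.8, 294.0]
tool_rot: [0.004, 0.668, 0.744, 0.003]
ft_force: [0.5, -0.1, -0.9]
finger_gap: 35.9
grip_force: 41.0
```

Request:
drive_tool:
  plan:
    - [3,0.9,-0.6,0,0,0,0]
    - [3,1.4,-0.9,0,0,0,0]
    - [3,1.8,-1.2,0,0,0,0]
    - [3,2,-1.3,0,0,0,0]
    - [3,2,-1.3,0,0,0,0]
    - [3,1.8,-1.1,0,0,0,0]
    - [3,1.5,-0.9,0,0,0,0]
    - [3,1.2,-0.7,0,0,0,0]
    - [3,0.7,-0.5,0,0,0,0]
    - [3,0,0,0,0,0,0]
    - [3,0,0,0,0,0,0]
    - [3,0,0,0,0,0,0]

```text
t: 11.8
position: [686.5, -104.4, 286.0]
tool_rot: [-0.002, 0.668, 0.744, -0.001]
ft_force: [-0.1, -0.9, -1.8]
finger_gap: 35.6
grip_force: 40.8
```

```bash
python3 - <<'E'
from h import *
P=cams.camera_params("wrist"); i=cams.grab_frame("wrist"); cv2.imwrite("pics/raw_w4.png",i); np.save("P4.npy",P,allow_pickle=True)
s=status.read_state(); print(s["position"],s["tool_rot"],s["finger_gap"],s["q"])
h=cv2.cvtColor(i,cv2.COLOR_BGR2HSV)
for v in range(0,384,24):
    r=i[v].astype(int); m=(r[:,2]-r[:,0]>45)
    u=np.flatnonzero(m); 
    if len(u):
        runs=np.split(u,np.flatnonzero(np.diff(u)>2)+1)
        for k in runs:
            if len(k)>6:
                a,b=px2w("wrist",k[0]-.5,v,100,P),px2w("wrist",k[-1]+.5,v,100,P); print(v,k[0],k[-1],np.round(a[:2],1),np.round(b[:2],1), h[v,k[len(k)//2]])
cam="side"
for cam in("scene","side"): cv2.imwrite(f"pics/raw_{cam}4.png",cams.grab_frame(cam))
E
```

```text
[ 686.50810907 -104.25059496  287.0069335 ] [-1.13013820e-03  6.68163776e-01  7.44013173e-01 -5.37311639e-04] 35.357423268908214 [-2.32372417e-01  4.25953903e-01  8.47153319e-01  1.45486052e-04
  1.87098430e+00 -3.39648394e-01]
0 492 511 [889.  76.] [907.2  77.9] [ 18 145 162]
24 236 275 [656.9  31.3] [694.3  35.3] [ 12 144 150]
24 485 511 [889.4  56.2] [914.6  58.9] [ 18 143 164]
48 237 270 [659.7  10.8] [692.3  14.3] [ 12 147  92]
48 493 511 [904.2  37.1] [922.3  39. ] [ 18 145 100]
72 238 271 [662.7 -10.5] [696.  -7.] [ 12 145  93]
72 383 456 [804.5   4.7] [876.7  12.5] [ 18 142 163]
96 376 454 [802.9 -18.2] [881.8  -9.7] [ 18 144  99]
120 387 437 [819.7 -40.1] [871.9 -34.5] [ 18 144 103]
144 460 503 [902.3 -56.2] [948.4 -51.2] [ 18 145 164]
168 440 511 [889.2 -83.8] [966.5 -75.5] [ 18 144 165]
192 442 511 [ 899.6 -110.3] [ 976.7 -101.9] [ 18 144 168]
216 0 118 [ 406.2 -193.1] [ 541.8 -178.3] [ 16 106 120]
216 471 511 [ 941.1 -134.9] [ 987.5 -129.8] [ 16 117 109]
240 0 56 [ 401.5 -224.4] [ 468.3 -217.1] [ 17 105 114]
240 59 66 [ 470.7 -216.9] [ 480.  -215.8] [ 16 107 110]
240 72 7
[... 440 characters left out ...]
126  95]
264 461 471 [ 949.9 -197. ] [ 963.  -195.5] [ 15 126  95]
264 474 494 [ 965.4 -195.3] [ 990.5 -192.5] [ 15 126  97]
288 65 117 [ 472.1 -283.6] [ 537.7 -276.5] [ 16 108 206]
288 340 346 [ 811.9 -246.4] [ 820.5 -245.4] [ 15 125  96]
288 416 430 [ 905.5 -236.1] [ 924.  -234.1] [ 14 124  99]
288 490 500 [ 996.5 -226.1] [1010.  -224.7] [ 15 126  95]
288 504 510 [1013.7 -224.3] [1022.3 -223.3] [ 14 121  99]
312 0 52 [ 386.  -329.6] [ 453.7 -322.2] [ 17 107 117]
312 409 448 [ 906.6 -272.4] [ 957.2 -266.8] [ 14 123 114]
312 482 489 [ 999.  -262.2] [1009.1 -261.1] [ 14 123  95]
336 440 511 [ 957.3 -305.4] [1051.2 -295. ] [ 15 125 165]
360 345 355 [ 841.5 -359.2] [ 856.3 -357.6] [ 15 126 186]
```

```bash
python3 - <<'E'
from h import *
P=np.load("P4.npy",allow_pickle=True).item(); i=cv2.imread("pics/raw_w4.png")
p=w2px("wrist",[683,-45,212],P); e=w2px("wrist",[696,-163.5,212],P); print(p,e)
g=cv2.cvtColor(i,cv2.COLOR_BGR2GRAY)
x,y=int(p[0])-60,max(0,int(p[1])-60); c=g[y:y+120,x:x+120]
h=cv2.HoughCircles(cv2.GaussianBlur(c,(5,5),1),cv2.HOUGH_GRADIENT,1,8,param1=80,param2=14,minRadius=24,maxRadius=42)
if h is not None:
    for a in h[0][:5]: print(a+[x,y,0],np.round(px2w("wrist",a[0]+x,a[1]+y,212,P)[:2],1))
E
```

```text
[255.24151788 122.21443178] [254.88867707 273.30409088]
[256.5 120.5  31.5] [683.7 -43.8]
```

The wrist circle fit puts the mid jar at (683.7,-43.8), which agrees. Descending.

Request:
drive_tool:
  plan:
    - [3,0.2,0,-0.5,0,0,0]
    - [3,0,0,-1,0,0,0]
    - [3,0,0,-1,0,0,0]
    - [3,0,0,-1,0,0,0]
    - [3,0,0,-1,0,0,0]
    - [3,0,0,-1,0,0,0]
    - [3,0,0,-1,0,0,0]
    - [3,0,0,-1,0,0,0]
    - [3,0,0,-1,0,0,0]
    - [3,0,0,-1,0,0,0]
    - [3,0,0,-1,0,0,0]
    - [3,0,0,-0.7,0,0,0]
    - [3,0,0,-0.5,0,0,0]
    - [3,0,0,0,0,0,0]
    - [3,0,0,0,0,0,0]
    - [3,0,0,0,0,0,0]

```text
t: 13.28
position: [689.5, -104.7, 172.2]
tool_rot: [0.001, 0.668, 0.744, 0.0]
ft_force: [1.1, 0.2, -1.6]
finger_gap: 35.7
grip_force: 40.8
```

Request:
drive_tool:
  plan:
    - [3,0,0,-0.4,0,0,0]
    - [3,0,0,-0.2,0,0,0]
    - [3,0,0,-0.2,0,0,0]
    - [3,0,0,0,0,0,0]
    - [3,0,0,0,0,0,0]
    - [3,0,0,0,0,0,0]

```text
t: 13.78
position: [689.2, -104.6, 163.4]
tool_rot: [0.0, 0.668, 0.744, 0.0]
ft_force: [-0.5, -0.1, -1.1]
finger_gap: 35.3
grip_force: 40.8
```

Request:
drive_tool:
  plan:
    - [3,0,0,-0.15,0,0,0]
    - [3,0,0,-0.1,0,0,0]
    - [3,0,0,-0.1,0,0,0]
    - [3,0,0,0,0,0,0]
    - [3,0,0,0,0,0,0]
    - [3,0,0,0,0,0,0]

```text
t: 14.28
position: [689.2, -104.6, 160.0]
tool_rot: [0.0, 0.668, 0.744, 0.0]
ft_force: [-0.3, 0.6, -1.8]
finger_gap: 35.7
grip_force: 41.0
```

Request:
drive_tool:
  plan:
    - [3,0,0,-0.1,0,0,0]
    - [3,0,0,-0.1,0,0,0]
    - [3,0,0,0,0,0,0]
    - [3,0,0,0,0,0,0]

```text
t: 14.62
position: [689.2, -104.5, 160.0]
tool_rot: [0.001, 0.668, 0.744, 0.0]
ft_force: [-2.5, 0.4, 4.8]
finger_gap: 35.5
grip_force: 41.8
```

Contact on the plank. Releasing, rising, and moving over to the narrow tin.

Request:
drive_tool:
  plan:
    - [4.5,0,0,0,0,0,0]
    - [6,0,0,0,0,0,0]
    - [7,0,0,0,0,0,0]
    - [7,0,0,0,0,0,0]
    - [7,0,0,0,0,0,0]
    - [7,0,0,1,0,0,0]
    - [7,0,0,2,0,0,0]
    - [7,0,0,3,0,0,0]
    - [7,0,0,3,0,0,0]
    - [7,0,0,3,0,0,0]
    - [7,0,0,1,0,0,0]
    - [7,0,0,0,0,0,0]

```text
t: 15.62
position: [690.4, -104.9, 293.4]
tool_rot: [0.004, 0.668, 0.744, 0.002]
ft_force: [-0.1, -0.7, 0.5]
finger_gap: 69.6
grip_force: 0.0
```

Request:
drive_tool:
  plan:
    - [8.5,-1,1.5,0,0,0,0.03]
    - [8.5,-1.5,2.5,0,0,0,0.03]
    - [8.5,-1.7,2.7,0,0,0,0.03]
    - [8.5,-1.7,2.7,0,0,0,0.03]
    - [8.5,-1.7,2.7,0,0,0,0.03]
    - [8.5,-1.7,2.7,0,0,0,0.03]
    - [8.5,-1.7,2.7,0,0,0,0.03]
    - [8.5,-1.7,2.7,0,0,0,0.03]
    - [8.5,-1.7,2.7,0,0,0,0.03]
    - [8.5,-1.7,2.7,0,0,0,0.03]
    - [8.5,-1.7,2.7,0,0,0,0.03]
    - [8.5,-1.7,2.7,0,0,0,0.03]
    - [8.5,-1.7,2.7,-1,0,0,0.03]
    - [8.5,-1.6,2.6,-1,0,0,0.03]
    - [8.5,-1.5,2.4,-1,0,0,0.03]
    - [8.5,-1.2,1.6,-1,0,0,0.03]
    - [8.5,0,0,0,0,0,0.03]
    - [8.5,0,0,0,0,0,0]
    - [8.5,0,0,0,0,0,0]
    - [8.5,0,0,0,0,0,0]

```text
t: 17.28
position: [434.2, 297.9, 246.9]
tool_rot: [-0.0, 0.46, 0.888, -0.001]
ft_force: [0.4, -0.3, 0.5]
finger_gap: 85.2
grip_force: 0.0
```

```bash
python3 - <<'E'
from h import *
P=cams.camera_params("wrist"); i=cams.grab_frame("wrist"); cv2.imwrite("pics/raw_w5.png",i); np.save("P5.npy",P,allow_pickle=True)
s=status.read_state(); print(s["position"],s["tool_rot"],s["finger_gap"])
a=cams.grab_frame("scene"); b=cams.grab_frame("side"); cv2.imwrite("pics/raw_scene5.png",a); cv2.imwrite("pics/raw_side5.png",b)
w=cv2.resize(i,(533,400),interpolation=cv2.INTER_CUBIC)
r=np.vstack([cv2.resize(a[155:285,200:380],(267,193)),cv2.resize(b[110:250,220:380],(267,207))])
p=w2px("wrist",[434,296.5,113],P); print("pred",p)
x,y=int(p[0])-60,int(p[1])-45; x,y=max(x,0),max(y,0)
z=cv2.resize(i[y:y+75,x:x+100],(266,200),interpolation=cv2.INTER_CUBIC)
cam2=cv2.resize(a[180:255,205:305],(534,200),interpolation=cv2.INTER_CUBIC)
print("zoom off",x,y); cv2.imwrite("pics/m5.png",np.vstack([np.hstack([w,r]),np.hstack([z,cam2])]))
E
```

```text
[434.41543785 297.82169306 247.37613038] [-7.96481693e-05  4.59722753e-01  8.88062452e-01 -2.53687301e-04] 84.83814736745394
pred [249.82553613 181.26797623]
zoom off 189 136
```

View pics/m5.png

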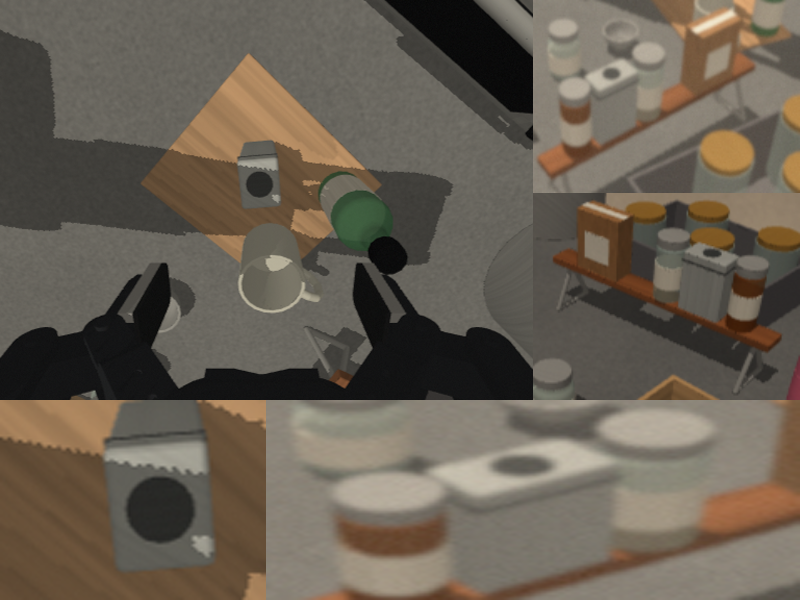

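The wide tin stands in its gap between the jars. Narrow tin in the zoom: corners (105,440), (205,435), (213,563), (117,572), disc at (160,509).

```bash
python3 - <<'E'
from h import *
P=np.load("P5.npy",allow_pickle=True).item()
q=np.array([px2w("wrist",189+u/2.66-.3,136+(v-400)/2.667-.3,113,P)[:2] for u,v in [(105,440),(205,435),(213,563),(117,572),(160,509)]])
print(np.round(q,1),"mean",q[:4].mean(0).round(1))
for a,b in((0,1),(3,2),(0,3),(1,2)):
    d=q[b]-q[a]; print(np.linalg.norm(d).round(1),np.degrees(np.arctan2(d[1],d[0])).round(1))
E
```

```text
[[401.7 308.7]
 [428.2 329.5]
 [457.4 294.3]
 [431.6 271.9]
 [430.7 299.7]] mean [429.7 301.1]
33.7 38.2
34.2 41.0
47.4 -50.9
45.7 -50.3
```

Request:
drive_tool:
  plan:
    - [8.5,-0.35,0.2,-1,0,0,0.075]
    - [8.5,0,0,-2,0,0,0]
    - [8.5,0,0,-2.5,0,0,0]
    - [8.5,0,0,-2.5,0,0,0]
    - [8.5,0,0,-2.5,0,0,0]
    - [8.5,0,0,-2.5,0,0,0]
    - [8.5,0,0,-2,0,0,0]
    - [8.5,0,0,-1.5,0,0,0]
    - [8.5,0,0,-1,0,0,0]
    - [8.5,0,0,-0.4,0,0,0]
    - [8.5,0,0,0,0,0,0]
    - [8.5,0,0,0,0,0,0]

```text
t: 18.43
position: [431.4, 300.6, 69.8]
tool_rot: [0.0, 0.426, 0.905, 0.001]
ft_force: [-0.7, 0.2, 0.6]
finger_gap: 84.9
grip_force: 0.0
```

Request:
drive_tool:
  plan:
    - [3,0,0,0,0,0,0]
    - [3,0,0,0,0,0,0]
    - [3,0,0,0,0,0,0]
    - [3,0,0,0,0,0,0]
    - [3,0,0,0,0,0,0]
    - [3,0,0,0,0,0,0]
    - [3,0,0,0,0,0,0]
    - [3,0,0,0,0,0,0]
    - [3,0,0,0,0,0,0]
    - [3,0,0,0,0,0,0]

```text
t: 19.27
position: [430.8, 300.5, 69.6]
tool_rot: [0.0, 0.425, 0.905, 0.0]
ft_force: [-0.8, -0.8, 4.7]
finger_gap: 35.5
grip_force: 42.5
```

Request:
drive_tool:
  plan:
    - [3,0,0,0.5,0,0,0]
    - [3,0,0,1.5,0,0,0]
    - [3,0,0,3,0,0,0]
    - [3,0,0,3,0,0,0]
    - [3,0,0,3,0,0,0]
    - [3,0,0,3,0,0,0]
    - [3,0,0,3,0,0,0]
    - [3,0,0,2.5,0,0,0]
    - [3,0,0,1.5,0,0,0]
    - [3,0,0,1,0,0,0]
    - [3,0,0,0,0,0,0]
    - [3,0,0,0,0,0,0]

```text
t: 20.27
position: [430.5, 300.3, 287.8]
tool_rot: [-0.0, 0.425, 0.905, -0.0]
ft_force: [0.3, 1.2, -2.4]
finger_gap: 35.4
grip_force: 41.9
```

Request:
drive_tool:
  plan:
    - [3,0.7,-0.8,0,0,0,-0.03]
    - [3,1.2,-1.4,0,0,0,-0.04]
    - [3,1.7,-2.05,0,0,0,-0.04]
    - [3,1.7,-2.05,0,0,0,-0.04]
    - [3,1.7,-2.05,0,0,0,-0.04]
    - [3,1.7,-2.05,0,0,0,-0.04]
    - [3,1.7,-2.05,0,0,0,-0.04]
    - [3,1.7,-2.05,0,0,0,-0.04]
    - [3,1.7,-2.05,0,0,0,-0.04]
    - [3,1.7,-2.05,0,0,0,-0.04]
    - [3,1.7,-2.05,0,0,0,-0.04]
    - [3,1.7,-2.05,0,0,0,-0.04]
    - [3,1.7,-2.05,0,0,0,-0.04]
    - [3,1.7,-2.05,0,0,0,-0.04]
    - [3,1.4,-1.6,0,0,0,-0.04]
    - [3,1,-1,0,0,0,0]
    - [3,0,0,0,0,0,0]
    - [3,0,0,0,0,0,0]
    - [3,0,0,0,0,0,0]

```text
t: 21.85
position: [677.0, 6.6, 287.3]
tool_rot: [-0.001, 0.67, 0.742, -0.001]
ft_force: [-0.3, 0.5, -2.4]
finger_gap: 35.5
grip_force: 41.8
```

```bash
python3 - <<'E'
from h import *
P=cams.camera_params("wrist"); i=cams.grab_frame("wrist"); cv2.imwrite("pics/raw_w6.png",i)
s=status.read_state(); print(s["position"],s["tool_rot"],s["finger_gap"])
# carton top (tan/white) edges near image: predicted corners of carton top and fits
th=.1; ay=np.array([-np.sin(th),np.cos(th)]); ax=np.array([np.cos(th),np.sin(th)]); c=np.array([683.7,-43.8])+118*ay
for sx,sy in((-18,-38),(18,-38)): print("carton corner pred",w2px("wrist",[*(c+sx*ax+sy*ay),212],P))
# scan columns for the carton's near edge: colour runs
u0=int(w2px("wrist",[*(c-38*ay),212],P)[0])
for u in (u0-12,u0+12):
    col=i[:,u].astype(int); d=col[:,2]-col[:,0]
    for v in range(0,170,4): print(v,d[v],end=" ")
    k=w2px("wrist",[*(c-38*ay),212],P)[1]; print("\npred v",k)
E
```

```text
[676.94848635   7.01422373 288.13709093] [-7.35269662e-04  6.69951259e-01  7.42404635e-01 -3.57211917e-04] 35.443753507673556
carton corner pred [228.21230399 164.961861  ]
carton corner pred [278.48023507 165.08117652]
0 13 4 81 8 85 12 85 16 86 20 84 24 85 28 84 32 85 36 87 40 90 44 91 48 90 52 89 56 90 60 53 64 55 68 54 72 53 76 52 80 53 84 51 88 51 92 53 96 55 100 52 104 54 108 54 112 54 116 73 120 76 124 85 128 86 132 83 136 88 140 87 144 84 148 83 152 84 156 90 160 87 164 88 168 50 
pred v 165.02151408165835
0 12 4 75 8 79 12 77 16 78 20 78 24 77 28 77 32 76 36 83 40 83 44 82 48 82 52 88 56 87 60 88 64 53 68 55 72 53 76 55 80 52 84 56 88 51 92 54 96 53 100 85 104 85 108 87 112 89 116 87 120 87 124 88 128 90 132 87 136 91 140 86 144 87 148 83 152 88 156 86 160 84 164 81 168 49 
pred v 165.02151408165835
```

The carton's near edge matches the prediction within about 1 mm, so the gap is centred as planned. Descending.

Request:
drive_tool:
  plan:
    - [3,0.1,0,-0.5,0,0,0]
    - [3,0,0,-1,0,0,0]
    - [3,0,0,-1,0,0,0]
    - [3,0,0,-1,0,0,0]
    - [3,0,0,-1,0,0,0]
    - [3,0,0,-1,0,0,0]
    - [3,0,0,-1,0,0,0]
    - [3,0,0,-1,0,0,0]
    - [3,0,0,-1,0,0,0]
    - [3,0,0,-1,0,0,0]
    - [3,0,0,-1,0,0,0]
    - [3,0,0,-0.9,0,0,0]
    - [3,0,0,-0.5,0,0,0]
    - [3,0,0,-0.4,0,0,0]
    - [3,0,0,0,0,0,0]
    - [3,0,0,0,0,0,0]
    - [3,0,0,0,0,0,0]

```text
t: 23.32
position: [679.0, 6.4, 166.7]
tool_rot: [0.001, 0.67, 0.742, 0.001]
ft_force: [-0.8, -0.4, -0.6]
finger_gap: 35.5
grip_force: 41.8
```

Request:
drive_tool:
  plan:
    - [3,0,0,-0.1,0,0,0]
    - [3,0,0,-0.1,0,0,0]
    - [3,0,0,-0.1,0,0,0]
    - [3,0,0,0,0,0,0]
    - [3,0,0,0,0,0,0]
    - [3,0,0,0,0,0,0]

```text
t: 23.82
position: [678.6, 6.4, 162.8]
tool_rot: [0.0, 0.67, 0.742, 0.0]
ft_force: [0.2, 1.2, -1.3]
finger_gap: 35.8
grip_force: 41.8
```

Request:
drive_tool:
  plan:
    - [3,0,0,-0.1,0,0,0]
    - [3,0,0,-0.1,0,0,0]
    - [3,0,0,0,0,0,0]
    - [3,0,0,0,0,0,0]
    - [3,0,0,0,0,0,0]

```text
t: 24.23
position: [678.8, 6.4, 161.7]
tool_rot: [0.0, 0.67, 0.742, 0.0]
ft_force: [-1.4, 0.6, 1.9]
finger_gap: 35.5
grip_force: 42.2
```

Request:
drive_tool:
  plan:
    - [3,0,0,-0.05,0,0,0]
    - [3,0,0,0,0,0,0]
    - [4.5,0,0,0,0,0,0]
    - [6,0,0,0,0,0,0]
    - [7,0,0,0,0,0,0]
    - [7,0,0,0,0,0,0]
    - [7,0,0,0,0,0,0]
    - [7,0,0,1,0,0,0]
    - [7,0,0,2,0,0,0]
    - [7,0,0,3,0,0,0]
    - [7,0,0,3,0,0,0]
    - [7,0,0,3,0,0,0]
    - [7,0,0,3,0,0,0]
    - [7,0,0,0,0,0,0]

```text
t: 25.4
position: [680.2, 6.3, 320.4]
tool_rot: [0.006, 0.67, 0.742, 0.005]
ft_force: [-1.1, -0.2, 1.6]
finger_gap: 70.0
grip_force: 0.0
```

Request:
drive_tool:
  plan:
    - [8,-2,1,1,0,0,0]
    - [8,-3,1,0,0,0,0]
    - [8,-3,1,0,0,0,0]
    - [8,-3,1,0,0,0,0]
    - [8,-3,1,0,0,0,0]
    - [8,-2,1,0,0,0,0]
    - [8,0,0,0,0,0,0]
    - [8,0,0,0,0,0,0]

```text
t: 26.07
position: [518.0, 66.8, 321.7]
tool_rot: [0.001, 0.67, 0.743, 0.001]
ft_force: [0.6, -0.7, -0.6]
finger_gap: 80.1
grip_force: 0.0
```

```bash
python3 - <<'E'
from h import *
s=status.read_state(); print(s["t"],s["position"],s["ft_force"])
# dark lid discs (205 = 100+105) located in scene and side views
for cam in("scene","side"):
    P=cams.camera_params(cam); i=cams.grab_frame(cam); cv2.imwrite(f"pics/raw_{cam}7.png",i); g=cv2.cvtColor(i,cv2.COLOR_BGR2GRAY)
    for n,p in (("wide",(689,-104.6,205)),("narrow",(678.6,6.4,205))):
        u,v=w2px(cam,p,P); x,y=int(u)-10,int(v)-8; c=g[y:y+17,x:x+21]
        b=cv2.threshold(c,0,255,cv2.THRESH_BINARY_INV+cv2.THRESH_OTSU)[1]
        N,L,S,C=cv2.connectedComponentsWithStats(b); k=min(range(1,N),key=lambda k:np.hypot(*(C[k]-[10,8]))+(S[k,4]<8)*99)
        q=C[k]+[x,y]; print(cam,n,"pred",np.round([u,v],1),"found",q.round(1),S[k].tolist(),px2w(cam,*q,205,P)[:2].round(1))
E
```

```text
26.0667 [518.00665792  66.80208366 321.70526154] [ 0.56605052 -0.68594415 -0.63128688]
scene wide pred [252.3 204.6] found [252.4 204.2] [5, 4, 12, 9, 79] [ 688.1 -103.9]
scene narrow pred [297.  183.9] found [296.7 183.3] [6, 5, 11, 7, 57] [676.7   7.2]
side wide pred [325.6 150.4] found [327.4 146.5] [0, 0, 21, 12, 139] [704.7 -97.2]
side narrow pred [284.4 133.6] found [284.7 129.8] [0, 0, 21, 12, 132] [692.1  18. ]
```

The scene view puts both lids where they should be, within 2 mm. I'll do a quick check that the row didn't shift, then hand in.

```bash
python3 - <<'E'
from h import *
a=cv2.imread("pics/raw_scene0.png"); b=cv2.imread("pics/raw_scene7.png"); P=cams.camera_params("scene"); ok=True
for n,(x,y,w,h) in dict(end=(220,210,18,35),mid=(268,186,18,30),carton=(312,175,20,25),squat=(211,172,18,30)).items():
    r=cv2.matchTemplate(b[y-10:y+h+10,x-10:x+w+10],a[y:y+h,x:x+w],cv2.TM_CCOEFF_NORMED); m=cv2.minMaxLoc(r); d=np.array(m[3])-10
    print(n,d,round(m[1],2)); ok&=np.abs(d).max()<=4
if ok: print(ticket.hand_in())
E
```

```text
end [0 0] 1.0
mid [1 0] 0.75
carton [0 0] 0.99
squat [0 0] 0.99
the job is handed in; nothing more can be done
None
```

The job is handed in at about 26 s: both tins stand upright in their gaps on the plank, their lids measured within 2 mm of where I aimed, and the row jars and carton show no shift; the verdict itself was not shown to me.

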